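# Close the fittings carrier and put its carry handle up

### The arm

A 6-joint arm with a two-finger parallel gripper is mounted at the origin on the work surface; the furniture and walls round the work are solid. World frame = base frame: x ahead of the robot, y to its left, z up, the work surface at z = 0. Lengths are in m, angles in rad, forces in N, time in s.
With the tool pointing down it reaches from about 0.4 to 0.825 m from the base axis. Payload 7 kg.
Tool frame: the origin (TCP) lies midway between the tips of the shut fingers; the grasp point (between the pads) lies 19 mm behind it; z points along the fingers, y is the line along which they close (so a half turn about z gives the same grasp; the last joint's range is limited). The gripper opens to 88 mm and grips with 3 to 60 N. Pads are 19 mm wide; open, the fingers measure 130 mm over their backs; the gripper's body (78 mm by 193 mm) begins 47 mm behind the grasp point.
Start: joints at [-1.035, 0.359, 0.012, 0, -1.224, -0.288], TCP at [0.166, -0.654, 0.227] pointing down, gripper open.
Joint ranges: [-3.07, 3.07], [-1.43, 2.12], [-1.02, 1.25], [-3.03, 1.67], [-3.05, -0], [-3.03, 3.03]. Speed limits (rad/s): [2.39, 2.39, 3.01, 3.14, 3.14, 3.14].

### API

Orientations are given as [roll, pitch, yaw] about the fixed x, y, z axes, in that order (R = Rz(yaw) Ry(pitch) Rx(roll)).
In Python, from station import arm gives the robot as it stands.
- The arm moves only by the tool servo_tool, never from a script. Its argument "deltas" is a list of rows, each a list of 7 numbers: the closure, from -1 (fully open) to 1 (shut), then the shift along the tool's x, y, z in mm, then the turn, a rotation vector about the tool's x, y, z in degrees. In form: [[gripper, x, y, z, ax, ay, az], ...]. A call has 1 to 20 rows; each row shifts and turns the commanded pose from where the row before left it, along the tool's axes as they then stand; what a row does not reach is not made up. A row lasts 1/12 s, in which the tool goes at most 41.7 mm and 7.16 degrees, less where a joint would pass 70% of its speed; a pose out of reach is approached as far as the arm can. A call is refused whole if a number of a shift passes 41.7 or a number of a turn 7.16, either way. A call with a gripper value outside its range is refused whole. The fingers move at their own pace and stop on an object; "squeeze" is the grip in N (left out, the last holds). Time passes only in rows, so rows that do not move let the fingers close. It gives the time, the measured TCP pose, the force, the opening and the grip force at its end, in the units of the state.
- arm.get_state(): the state, without advancing time (a new reading comes with each control period).
- arm.grab_frame(name): name is "scene" or "top" or "wrist"; returns a dict with "color" (400x640x3 uint8, red, green, blue), "K" (3x3 intrinsics, pixels), "position" and "orientation" of the camera in the world. Camera axes: x right, y down, z forward; pixel columns grow to the right and rows downward; lengths in m; the calibration is good to about 2 mm. A picture is of the moment at which its call begins. There is no depth.
- arm.job_done(): hands the job in; it is judged then, once.
Trained networks look in a picture, given as the dict that the camera call returned (one of the last four; its "shot" number tells which), for a name from the list of things; names that differ only in an ending like _2 or _b are one class to them, and where a whole thing is asked for, a point or a joint stands for the part that bears it (a point fixed in the world has none). Each returns a list of dicts, best first, with "conf" (0 to 1); they miss things now and then, are a little off and sometimes report something else, mostly with a low value. They report only what shows in the picture. A call takes as long as a camera call.
- arm.recognise(query, picture): "at" ([x, y, z] in m, in the coordinates of the camera as it stood for that picture, good to about 4 mm: the middle of the surface that is visible of it).
The state is a dict: "t": time; "q": joint angles; "qd": joint speeds; "joint_efforts": joint torques, N m; "eef_pos": TCP position; "ee_rot": TCP orientation; "force": force on the tool from outside, world axes, zero at the start; "moment": the same for the moment, N m; "width": finger opening in m; "gripper_force": force on a finger pad.
Only numpy, scipy, OpenCV 4.12 (cv2) and the standard library are available. Lean on these libraries where they do the work, as an engineer would, in place of code of your own. Each camera call takes 0.05 s, during which the arm holds its last target. There are 200 camera calls.

### The job

Get the open grey fittings carrier ready to be carried off: lay its loose flat lid into the top of the box so that it sits level on the ledge all round, and swing the folded carry handle up until it clicks home in its upright detent. Leave the carrier standing where it is and do not disturb the tools and other things lying about.

Things in the scene. Friction and masses are not known exactly. Their poses are not given: they have to be found in the camera images.
- carrier: Loose open grey sheet-steel box of pipe couplings and bolts, about 4.3 kg. Body 130 (x) x 200 (y) mm, walls 3 mm thick and 92 mm high, above them a rim flared out at 45 degrees up to 102 mm high and 147 x 217 mm. Origin: centre of the underside, on the bench; z up, y along the box, -x the side on which the handle lies folded.
- lid_seat (a point): Centre of the box's top at the height of the ledge, 86 mm above the carrier's origin, axes as the carrier's. The ledge, 9 mm wide, runs round the inside of the walls; the opening just above it, which takes the lid, is 124 (x) x 194 (y) mm.
- handle_pivot (a point): Middle of the handle's pivot line, inside the box, 60 mm above the carrier's origin; the line runs along the carrier's y. The pivots, with steel detent discs 82 mm across, are outside the two end walls.
- handle (a joint): Angle of the carry handle, a U-shaped bail, about the pivot line (rad): 0 when its arms lie level with the bar out on the carrier's -x side, pi/2 fully upright at its stop. The stiff hinge stays wherever it is left; spring plungers ride over a ridge at about 1.45 (some 7 N at the bar), then pull it to the stop and hold it there.
- handle_grip (a point): Middle of the handle's bar, on its axis: black round sleeve 25 mm thick and 110 mm long, along the carrier's y, 135 mm from the pivot line. Outside the sleeve the tube is 18 mm thick; the two arms stand at y = +-119 mm of the carrier.
- lid: Loose flat aluminium lid 118 (x) x 188 (y) x 4 mm, 0.28 kg, lying on the bench; may go on either way round. Origin: centre of its underside, z up. A dark steel bar pull stands on its middle: 64 mm long along the lid's x, 14 mm thick (y), its top 28 mm above the origin, its upper bar 12 mm high on two feet.
- lid_grip (a point): Middle of the lid's bar pull, 21 mm above the lid's underside.
- hammer: Claw hammer lying flat, 282 x 123 x 29 mm: bystander. Origin under its middle.
- pliers: Pliers with red grips lying flat, 174 x 65 x 12 mm: bystander. Origin under their middle.
- nail_tin: Closed round tin, 86 mm across, 40 mm high: bystander. Origin under its middle.
- tape_measure: Yellow tape measure standing by the corner of the red toolbox (another lies far off), 82 x 38 x 66 mm: bystander. Origin under its middle.
- tape_black: Roll of black tape lying flat, 64 mm across, 19 mm high: bystander. Origin under its middle.

How it is judged:
By the outcome, as a careful person would: the job done as asked, in the order asked, and still so for the second after the job is handed in, with the robot touching nothing.
It also fails if it takes over 59 s, if anything falls off the work surface, if the arm or the gripper's body presses on something with over 40 N, if the wrist force passes 120 N, or if a joint passes its speed limit or range.

## Working session

There is one attempt and no reset: what is moved stays moved. The work goes in short steps, Python scripts to look and compute and a tool call to move; the robot and the scene stay as the last step left them, time stands still between calls to the robot, and variables do not carry over. Pictures are saved under pics/ and viewed, at most 10 in all, crops included, and the job is handed in when it is done.

Besides the shell and the picture viewer there is one more tool, called after "Call:" as name(argument=value, ...), one argument or row to a line, values as JSON. servo_tool: Moves the arm, as the interface text tells. Its arguments: {"type":"object","properties":{"deltas":{"type":"array","items":{"type":"array","items":{"type":"number"}}},"squeeze":{"type":"number"}},"required":["deltas"]}

```bash
mkdir -p pics; cat > h.py <<'E'
from station import arm
import numpy as np, cv2
from scipy.spatial.transform import Rotation as R
def Rc(f):
    o=np.array(f["orientation"],float)
    return o if o.shape==(3,3) else (R.from_euler('xyz',o).as_matrix() if o.size==3 else R.from_quat(o).as_matrix())
def world(f,p): return Rc(f)@np.array(p)+np.array(f["position"])
def ray(f,u,v,z):
    d=Rc(f)@np.linalg.solve(f["K"],[u,v,1.]); p=np.array(f["position"]); return p+d*(z-p[2])/d[2]
def proj(f,P):
    c=(np.atleast_2d(P)-f["position"])@Rc(f); u=c@np.array(f["K"]).T; return u[:,:2]/u[:,2:]
def save(f,n): cv2.imwrite(f"pics/{n}.png",f["color"][:,:,::-1])
E
python3 - <<'E'
from h import *
for n in("top","scene"):
    f=arm.grab_frame(n); save(f,n); print(n,f["position"],f["orientation"],np.array(f["K"]).tolist())
    for q in["carrier","lid_seat","lid","lid_grip","handle_grip","handle_pivot","hammer","pliers","nail_tin","tape_measure","tape_black"]:
        for r in arm.recognise(q,f)[:2]: print(q,round(r["conf"],2),world(f,r["at"]).round(3))
s=arm.get_state();print(s["eef_pos"],s["ee_rot"],s["force"],s["t"])
E
```

```text
top [ 0.39095102 -0.1456001   0.91902987] [-2.97333773  0.02386534 -1.58979436] [[394.82167804740834, 0.0, 323.5249867856451], [0.0, 394.82167804740834, 205.13539042940917], [0.0, 0.0, 1.0]]
carrier 0.63 [ 0.55  -0.309  0.081]
lid_seat 0.95 [ 0.551 -0.312  0.082]
lid 0.94 [0.481 0.053 0.009]
lid_grip 0.74 [ 0.438 -0.252  0.085]
handle_grip 0.81 [ 0.442 -0.254  0.082]
handle_pivot 0.83 [ 0.551 -0.308  0.082]
hammer 0.67 [ 0.326 -0.147  0.027]
pliers 0.77 [ 0.376 -0.379  0.006]
pliers 0.41 [ 0.44  -0.252  0.085]
nail_tin 0.56 [ 0.759 -0.141  0.038]
tape_measure 0.89 [ 0.626 -0.128  0.064]
tape_black 0.56 [0.362 0.096 0.018]
scene [0.23774692 0.49838549 0.89421492] [-2.42362926e+00  1.13340308e-03 -2.67564525e+00] [[454.22912334482027, 0.0, 331.4902574045628], [0.0, 454.22912334482027, 203.25883145753693], [0.0, 0.0, 1.0]]
carrier 0.98 [ 0.543 -0.305  0.066]
carrier 0.22 [0.362 0.103 0.021]
lid_seat 0.55 [ 0.54  -0.304  0.068]
lid_seat 0.39 [0.479 0.073 0.004]
lid 0.7 [0.478 0.074 0.002]
lid_grip 0.9 [0.479 0.069 0.002]
handle_grip 0.88 [ 0.447 -0.221  0.081]
handle_pivot 0.71 [ 0.544 -0.307  0.069]
handle_pivot 0.2 [0.476 0.073 0.002]
hammer 0.92 [ 0.319 -0.102  0.022]
pliers 0.62 [ 0.372 -0.349  0.009]
tape_measure 0.73 [ 0.62  -0.123  0.051]
tape_measure 0.49 [0.479 0.069 0.002]
tape_black 0.69 [0.361 0.104 0.016]
tape_black 0.41 [ 0.482  0.07  -0.002]
[ 0.16551543 -0.6543597   0.2265404 ] [ 3.14154223e+00 -3.26953280e-05 -2.89381386e+00] [0.15313097 0.07996875 0.12020991] 1.2
```

View pics/top.png

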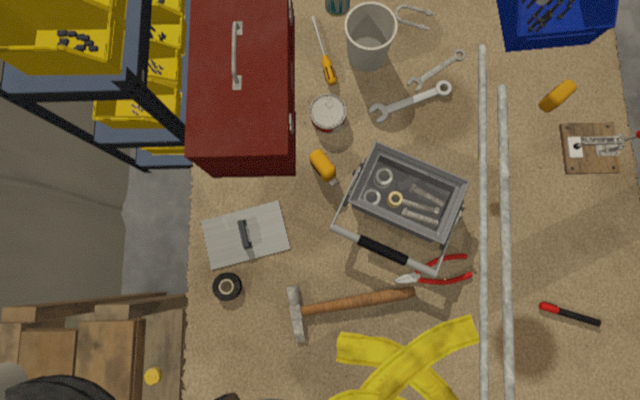

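View pics/scene.png

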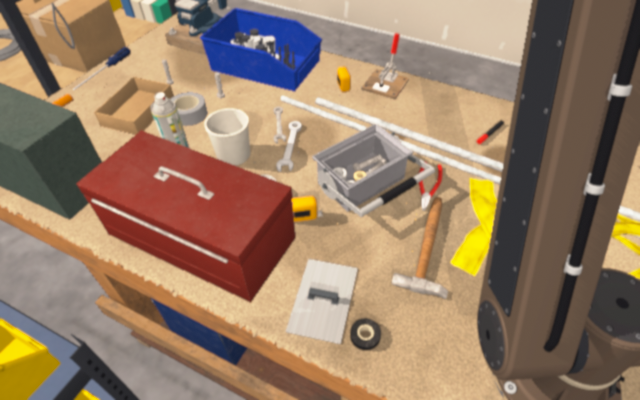

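The top view shows the lid at about (246,234), with its pull running (240,222) to (249,248). The carrier is at about (410,190), and its folded bar runs (335,228) to (437,272), with the sleeve centre near (383,249). I'll zoom in for corners.

```bash
python3 - <<'E'
import cv2,numpy as np
i=cv2.imread("pics/top.png")
a=cv2.resize(i[190:280,190:310],None,fx=5,fy=5,interpolation=cv2.INTER_CUBIC)[:, :]
b=cv2.resize(i[135:285,325:475],None,fx=4,fy=4,interpolation=cv2.INTER_CUBIC)
cv2.imwrite("pics/lidz.png",a); cv2.imwrite("pics/carz.png",b)
E
```

```text
(no output)
```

View pics/lidz.png

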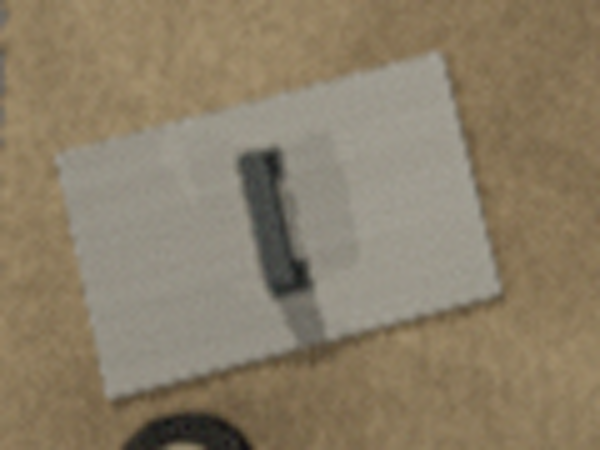

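View pics/carz.png

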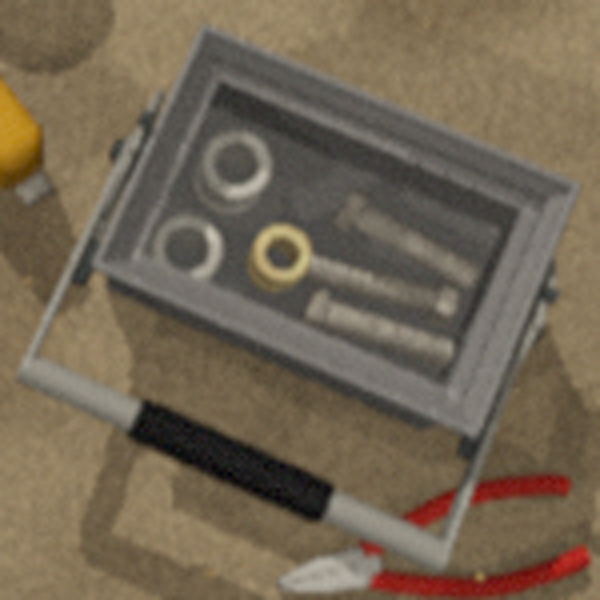

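The lid corners (zoomed) are (55,157), (440,52), (500,295) and (112,398). The rim corners are (205,27), (578,187), (480,433) and (98,265), and the sleeve centre is about (233,461).

```bash
python3 - <<'E'
from h import *
f=arm.grab_frame("top")
from scipy.optimize import least_squares
def fit(px,a,b,z,g):
    m=np.array([[a,b],[a,-b],[-a,-b],[-a,b]])/2
    def P(p): 
        c,s=np.cos(p[2]),np.sin(p[2]); return np.c_[m@np.array([[c,s],[-s,c]])+p[:2],np.full(4,z)]
    r=least_squares(lambda p:(proj(f,P(p))-px).ravel(),g); return r.x,r.fun
# image up=+x, left=+y : TL=(+x,+y),TR=(+x,-y),BR,BL
lid=np.array([(55,157),(440,52),(500,295),(112,398)])/5+190
car=np.array([(205,27),(578,187),(480,433),(98,265)])/4+[325,135]
p,e=fit(lid,.118,.188,.004,[.48,.06,.2]);print("lid",p.round(4),np.degrees(p[2]),e.round(1))
u=np.array([(263,152),(292,290)])/5+190
print("pull",[ray(f,*q,.028).round(4) for q in u])
c,e=fit(car,.147,.217,.102,[.55,-.3,-.4]);print("car",c.round(4),np.degrees(c[2]),e.round(1))
w=np.array([233,461])/4+[325,135]
ax=np.array([np.cos(c[2]),np.sin(c[2])]); n=np.array([-ax[1],ax[0]])
for th in np.arange(-.1,.5,.05):
    g=np.r_[c[:2]-ax*.135*np.cos(th),.06+.135*np.sin(th)]
    print(round(th,2),g.round(3),proj(f,g).round(1),w)
E
```

```text
lid [0.4808 0.0569 0.2449] 14.03064403363725 [-0.1 -0.3  0.2 -0.1  0.6 -0.3 -0.8  0.6]
pull [array([0.5116, 0.0585, 0.028 ]), array([0.4485, 0.0443, 0.028 ])]
car [ 0.5554 -0.3103 -0.4462] -25.5667360631429 [-0.4 -1.2  1.5 -1.   0.1  1.4 -1.3  0.6]
-0.1 [ 0.434 -0.252  0.047] [[381.3 251.2]] [383.25 250.25]
-0.05 [ 0.434 -0.252  0.053] [[381.6 251.3]] [383.25 250.25]
0.0 [ 0.434 -0.252  0.06 ] [[382.  251.2]] [383.25 250.25]
0.05 [ 0.434 -0.252  0.067] [[382.4 250.9]] [383.25 250.25]
0.1 [ 0.434 -0.252  0.073] [[382.9 250.6]] [383.25 250.25]
0.15 [ 0.435 -0.253  0.08 ] [[383.4 250. ]] [383.25 250.25]
0.2 [ 0.436 -0.253  0.087] [[384.  249.3]] [383.25 250.25]
0.25 [ 0.437 -0.254  0.093] [[384.7 248.5]] [383.25 250.25]
0.3 [ 0.439 -0.255  0.1  ] [[385.5 247.5]] [383.25 250.25]
0.35 [ 0.441 -0.256  0.106] [[386.3 246.3]] [383.25 250.25]
0.4 [ 0.443 -0.257  0.113] [[387.2 245. ]] [383.25 250.25]
0.45 [ 0.446 -0.258  0.119] [[388.1 243.5]] [383.25 250.25]
```

Call:
servo_tool(
  deltas=[
    [-1,-24,30.5,0,0,0,0],
    [-1,-24,30.5,0,0,0,0],
    [-1,-24,30.5,0,0,0,0],
    [-1,-24,30.5,0,0,0,0],
    [-1,-24,30.5,0,0,0,0],
    [-1,-24,30.5,0,0,0,0],
    [-1,-24,30.5,0,0,0,0],
    [-1,-24,30.5,0,0,0,0],
    [-1,-24,30.5,0,0,0,0],
    [-1,-24,30.5,0,0,0,0],
    [-1,-24,30.5,0,0,0,0],
    [-1,-24,30.5,0,0,0,0],
    [-1,-24,30.5,0,0,0,0],
    [-1,-24,30.5,0,0,0,0],
    [-1,-24,30.5,0,0,0,0],
    [-1,-24,30.5,0,0,0,0],
    [-1,-24,30.5,0,0,0,0],
    [-1,-24,30.5,0,0,0,0],
    [-1,-24,30.5,0,0,0,0],
    [-1,-24,30.5,0,0,0,0],
  ],
)

```text
t: 2.92
eef_pos: [0.4817, 0.0568, 0.227]
ee_rot: [3.141, 0.001, -2.893]
force: [0.8, -0.3, 0.5]
width: 0.0877
gripper_force: 0.0
```

```bash
cat >> h.py <<'E'
def togo(target,yawdeg):
    s=arm.get_state(); M=R.from_euler('xyz',s["ee_rot"]).as_matrix()
    T=R.from_euler('xyz',[np.pi,0,np.radians(yawdeg)]).as_matrix()
    print("tcp",np.round(s["eef_pos"],4),np.degrees(s["ee_rot"]).round(2),"t",s["t"])
    print("tool-frame mm",(M.T@(np.array(target)-s["eef_pos"])*1e3).round(1),"rotvec deg",np.degrees(R.from_matrix(M.T@T).as_rotvec()).round(2))
E
python3 - <<'E'
from h import *
f=arm.grab_frame("wrist"); save(f,"w1"); togo([.4808,.0555,.1],-166)
for q in("lid","lid_grip"):
    for r in arm.recognise(q,f)[:1]: print(q,r["conf"],world(f,r["at"]).round(4))
print(f["position"]);
c,s=np.cos(.2449),np.sin(.2449)
for z,a,b in((.004,.059,.094),(.028,.032,.007)):
  for x,y in((a,b),(a,-b),(-a,-b),(-a,b)): print(proj(f,[.4808+c*x-s*y,.0569+s*x+c*y,z]).round(0))
E
```

```text
tcp [0.485  0.0613 0.2268] [ 1.7998e+02  1.6000e-01 -1.6569e+02] t 2.9667
tool-frame mm [  5.9  -4.6 126.8] rotvec deg [0.02 0.16 0.31]
lid 0.7 [0.4763 0.0601 0.0054]
lid_grip 0.88 [0.4783 0.0586 0.0047]
[0.40003594 0.03712603 0.38439735]
[[404. 220.]]
[[246. 219.]]
[[239. 118.]]
[[412. 118.]]
[[332. 204.]]
[[319. 204.]]
[[319. 146.]]
[[332. 146.]]
```

View pics/w1.png

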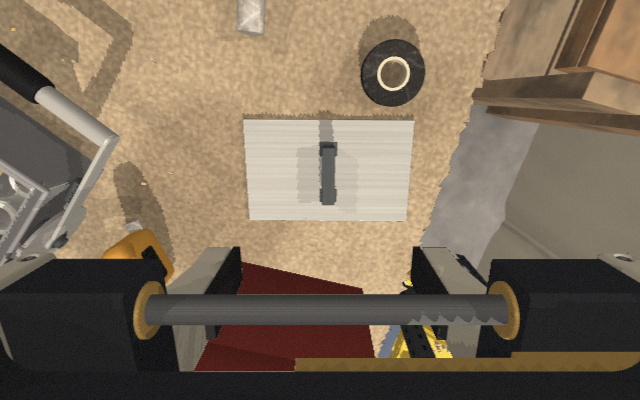

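The lid's corners show at (249,219), (407,220), (413,120) and (244,119), and the pull is centred at (328,174). That agrees with the model to about 3 mm. Descending.

Call:
servo_tool(
  deltas=[
    [-0.3,5,-2.4,17,0,0,0],
    [-0.3,0,0,17,0,0,0],
    [-0.3,0,0,17,0,0,0],
    [-0.3,0,0,17,0,0,0],
    [-0.3,0,0,17,0,0,0],
    [-0.3,0,0,17,0,0,0],
    [-0.3,0,0,17,0,0,0],
    [-0.3,0,0,17,0,0,0],
    [-0.3,0,0,17,0,0,0],
    [-0.3,0,0,17,0,0,0],
    [-0.3,0,0,17,0,0,0],
    [-0.3,0,0,14,0,0,0],
    [-0.3,0,0,8,0,0,0],
    [-0.3,0,0,0,0,0,0],
  ],
)

```text
t: 4.23
eef_pos: [0.4759, 0.05, 0.0164]
ee_rot: [-3.141, -0.003, -2.895]
force: [-0.8, -0.0, -0.3]
width: 0.0572
gripper_force: 0.0
```

```bash
python3 - <<'E'
from h import *
togo([.4810,.0575,.009],-166); print(arm.get_state()["force"])
f=arm.grab_frame("wrist"); save(f,"w2")
E
```

```text
tcp [0.4759 0.05   0.0164] [-1.7997e+02 -1.5000e-01 -1.6586e+02] t 4.2333
tool-frame mm [-6.8  6.   7.3] rotvec deg [-0.03 -0.15  0.14]
[-0.8477069  -0.02961185 -0.3369907 ]
```

View pics/w2.png

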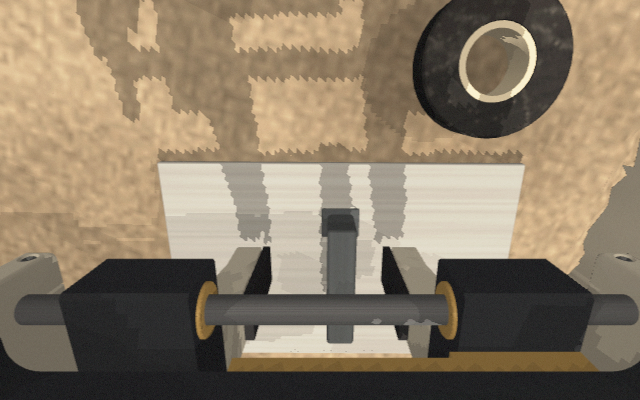

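The pull at column 340 lies between the fingers, which are centred near 327. That matches the computed remainder of (-6.8, 6, 7.3), so I'll correct by that, close and lift.

Call:
servo_tool(
  deltas=[
    [-0.3,-6.5,6,0,0,0,0],
    [-0.3,0,0,4,0,0,0],
    [-0.3,0,0,3,0,0,0],
    [1,0,0,0,0,0,0],
    [1,0,0,0,0,0,0],
    [1,0,0,0,0,0,0],
    [1,0,0,0,0,0,0],
    [1,0,0,0,0,0,0],
    [1,0,0,0,0,0,0],
    [1,0,0,0,0,0,0],
  ],
  squeeze=35,
)

```text
t: 5.12
eef_pos: [0.4818, 0.0586, 0.0106]
ee_rot: [3.142, 0.0, -2.894]
force: [-1.0, 0.8, 0.1]
width: 0.0158
gripper_force: 0.0
```

Call:
servo_tool(
  deltas=[
    [1,0,0,0,0,0,0],
    [1,0,0,0,0,0,0],
    [1,0,0,0,0,0,0],
    [1,0,0,-8,0,0,0],
    [1,0,0,-15,0,0,0],
    [1,0,0,-25,0,0,0],
    [1,0,0,-25,0,0,0],
    [1,0,0,-25,0,0,0],
    [1,0,0,-25,0,0,0],
    [1,0,0,-25,0,0,0],
    [1,0,0,-25,0,0,0],
    [1,0,0,-15,0,0,0],
    [1,0,0,0,0,0,0],
    [1,0,0,0,0,0,0],
  ],
)

```text
t: 6.28
eef_pos: [0.4815, 0.0586, 0.1988]
ee_rot: [3.141, 0.001, -2.894]
force: [0.4, 1.0, -4.3]
width: 0.0137
gripper_force: 35.0
```

```bash
python3 - <<'E'
from h import *
togo([.5554,-.3103,.20],154.4); print(arm.get_state()["force"])
f=arm.grab_frame("wrist"); save(f,"w3")
E
```

```text
tcp [0.4815 0.0586 0.1988] [ 1.7995e+02  5.0000e-02 -1.6582e+02] t 6.2833
tool-frame mm [  18.7 -375.8   -1.5] rotvec deg [7.000e-02 3.000e-02 3.978e+01]
[ 0.40739343  0.98431171 -4.30090486]
```

View pics/w3.png

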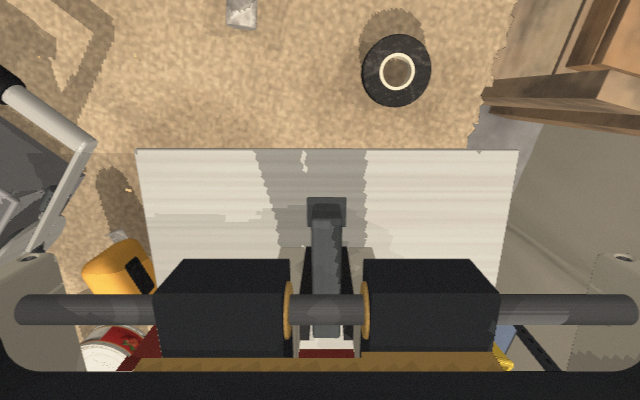

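The lid is held level. Its far edge runs from (137,150) to (518,150). Next I move over the carrier.

Call:
servo_tool(
  deltas=[
    [1,1,-20,0,0,0,0],
    [1,2,-36,0,0,0,0],
    [1,2,-36,0,0,0,0],
    [1,2,-36,0,0,0,0],
    [1,2,-36,0,0,0,0],
    [1,2,-36,0,0,0,0],
    [1,2,-36,0,0,0,0],
    [1,2,-36,0,0,0,0],
    [1,2,-36,0,0,0,0],
    [1,2,-36,0,0,0,0],
    [1,1,-26,0,0,0,0],
    [1,0,-6,0,0,0,6.6],
    [1,0,0,0,0,0,6.6],
    [1,0,0,0,0,0,6.6],
    [1,0,0,0,0,0,6.6],
    [1,0,0,0,0,0,6.6],
    [1,0,0,0,0,0,6.6],
    [1,0,0,0,0,0,0],
    [1,0,0,0,0,0,0],
  ],
)

```text
t: 7.92
eef_pos: [0.5538, -0.3105, 0.1966]
ee_rot: [-3.141, -0.003, 2.702]
force: [0.5, -0.0, -3.3]
width: 0.0137
gripper_force: 35.0
```

```bash
python3 - <<'E'
from h import *
togo([.5554,-.3103,.20],154.4)
f=arm.grab_frame("wrist"); save(f,"w4")
s=arm.get_state(); M=R.from_euler('xyz',s["ee_rot"]).as_matrix()
z=s["eef_pos"][2]-.0106+.004
for u in((137,150),(518,150)): print("lid edge in tool mm",(M.T@(ray(f,*u,z)-s["eef_pos"])*1e3).round(1))
c,n=np.cos(-.4462),np.sin(-.4462)
for y in(.1085,-.1085): print("pred rim -x",proj(f,[.5554-c*.0735-n*y,-.3103-n*.0735+c*y,.102]).round(1))
for y in(.119,-.119): print("pred bar corner th.1",proj(f,[.5554-c*.134-n*y,-.3103-n*.134+c*y,.073]).round(1))
E
```

```text
tcp [ 0.5538 -0.3105  0.1966] [-179.98   -0.19  154.8 ] t 7.9167
tool-frame mm [-1.3  0.9 -3.4] rotvec deg [-0.02 -0.19  0.4 ]
lid edge in tool mm [ 59.2 -90.9   6.8]
lid edge in tool mm [59.2 92.6  6.7]
pred rim -x [[478.7 114.1]]
pred rim -x [[176.5 112. ]]
pred bar corner th.1 [[487.7  28.5]]
pred bar corner th.1 [[168.6  26.2]]
```

View pics/w4.png

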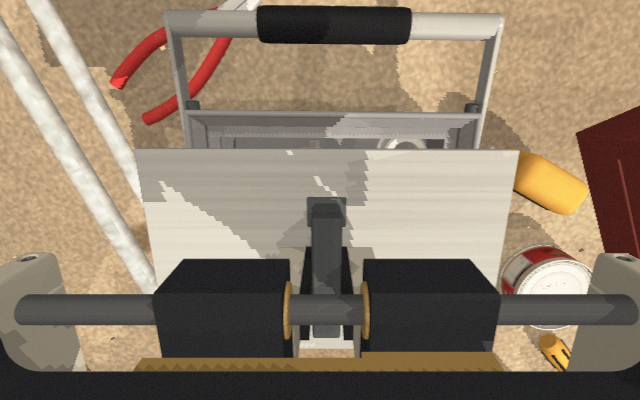

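The lid is over the box. The rim's -x edge runs (184,112) to (480,115), and the sleeve spans columns 258 to 411 around row 25. The carrier therefore sits about 4 px to the right of prediction, so I'll measure that numerically.

```bash
python3 - <<'E'
from h import *
i=cv2.imread("pics/w4.png"); g=cv2.cvtColor(i,cv2.COLOR_BGR2GRAY).astype(int)
for r in(20,25,30):
    d=np.where(g[r]<70)[0]; d=d[(d>230)&(d<440)]; print("sleeve",r,d.min(),d.max())
for r in(18,24): print("bar L",g[r,155:180:2],"R",g[r,490:514:2])
for r in(116,119,124): print("rim L",r,g[r,174:200:2],"R",g[r,468:494:2])
f=arm.grab_frame("wrist"); s=arm.get_state(); M=R.from_euler('xyz',s["ee_rot"]).as_matrix(); togo([.5554,-.3103,.2],154.4)
for y in(0,5): print([proj(f,M@(np.array([x,y,0])/1e3)+np.array([*s["eef_pos"][:2],z])).round(1) for x,z in((75,.102),(135,.073),(30,.21))])
for q in("handle_grip","lid_seat"):
    for r in arm.recognise(q,f)[:1]: print(q,r["conf"],(M.T@(world(f,r["at"])-s["eef_pos"])*1e3).round(1))
E
```

```text
sleeve 20 257 410
sleeve 25 257 410
sleeve 30 257 409
bar L [126 124 123 126 137 140 137 134 136 135 135 135 138] R [184 184 183 185 183 197 201 181 160 154 163 163]
bar L [124 125 137 132 132 141 138 132 137 138 135 134 138] R [208 206 207 208 210 230 234 179 166 165 163 156]
rim L 116 [118 121 129 146 157 136 133 118  81  88  85  85  89] R [180 180 181 179 178 178 179 199 201 121 121 104 107]
rim L 119 [126 127 135 138 160 133 134 120 107 120 105  93  92] R [143 125 132 119  99 138 179 210 160 117 115 106 115]
rim L 124 [129 127 122 127 159 132 138 129 105 122 122 125 119] R [102  99  97  92 106 158 191 211 124 121 111 109 110]
tcp [ 0.5542 -0.3106  0.1974] [-1.7999e+02 -1.1000e-01  1.5480e+02] t 8.0167
tool-frame mm [-0.9  0.8 -2.6] rotvec deg [-0.02 -0.11  0.4 ]
[array([[326. , 109.1]]), array([[326.,  24.]]), array([[325.7, 220.8]])]
[array([[332.9, 109.1]]), array([[332.8,  24. ]]), array([[336.7, 220.8]])]
handle_grip 0.73 [137.1   7.5 109.6]
lid_seat 0.76 [ 92.6   8.7 111.1]
```

Call:
servo_tool(
  deltas=[
    [1,-1.2,3.6,10,0,0,0.4],
    [1,0,0,15,0,0,0],
    [1,0,0,15,0,0,0],
    [1,0,0,15,0,0,0],
    [1,0,0,12,0,0,0],
    [1,0,0,6,0,0,0],
    [1,0,0,0,0,0,0],
    [1,0,0,0,0,0,0],
  ],
)

```text
t: 8.78
eef_pos: [0.5575, -0.3082, 0.1255]
ee_rot: [-3.141, -0.0, 2.692]
force: [0.5, 0.3, -3.1]
width: 0.0136
gripper_force: 35.0
```

```bash
python3 - <<'E'
from h import *
togo([.5554,-.3103,.0966],154.4)
f=arm.grab_frame("wrist"); save(f,"w5")
g=cv2.cvtColor(f["color"],cv2.COLOR_RGB2GRAY).astype(int)
for r in(10,18,26):
    d=np.where(g[r]<70)[0]; d=d[(d>180)&(d<480)]; print("sleeve",d.min() if d.size else 0,d.max() if d.size else 0)
E
```

```text
tcp [ 0.5575 -0.3082  0.1255] [-1.7998e+02 -1.0000e-02  1.5422e+02] t 8.7833
tool-frame mm [ 0.9 -2.8 28.9] rotvec deg [-0.02 -0.01 -0.18]
sleeve 223 430
sleeve 198 423
sleeve 194 196
```

View pics/w5.png

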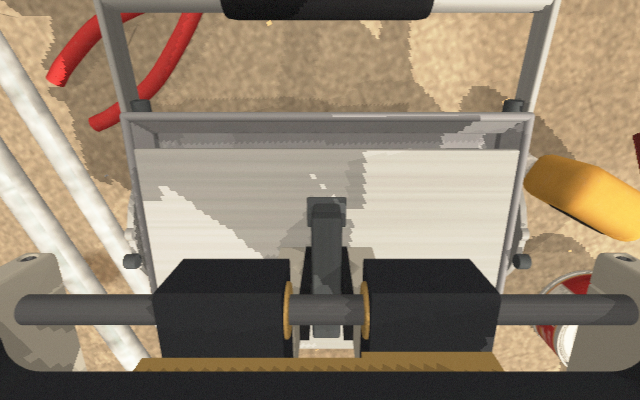

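The lid (136–519) is now centred on the rim (121–534) and parallel to it. Lowering slowly.

Call:
servo_tool(
  deltas=[
    [1,0,0,4,0,0,0],
    [1,0,0,4,0,0,0],
    [1,0,0,4,0,0,0],
    [1,0,0,3,0,0,0],
    [1,0,0,3,0,0,0],
    [1,0,0,2,0,0,0],
    [1,0,0,0,0,0,0],
    [1,0,0,0,0,0,0],
  ],
)

```text
t: 9.5
eef_pos: [0.5573, -0.3081, 0.1054]
ee_rot: [-3.141, -0.0, 2.691]
force: [0.5, 0.4, -3.3]
width: 0.0138
gripper_force: 35.0
```

Call:
servo_tool(
  deltas=[
    [1,0,0,2,0,0,0],
    [1,0,0,2,0,0,0],
    [1,0,0,1,0,0,0],
    [1,0,0,1,0,0,0],
    [1,0,0,0,0,0,0],
    [1,0,0,0,0,0,0],
  ],
)

```text
t: 10.0
eef_pos: [0.5572, -0.3081, 0.0995]
ee_rot: [-3.142, -0.0, 2.691]
force: [0.1, 0.5, -3.9]
width: 0.0138
gripper_force: 35.0
```

Call:
servo_tool(
  deltas=[
    [1,0,0,1,0,0,0],
    [1,0,0,1,0,0,0],
    [1,0,0,1,0,0,0],
    [1,0,0,0,0,0,0],
    [1,0,0,0,0,0,0],
    [1,0,0,0,0,0,0],
  ],
)

```text
t: 10.5
eef_pos: [0.5573, -0.3081, 0.0966]
ee_rot: [3.142, 0.0, 2.691]
force: [0.1, -0.5, -2.8]
width: 0.0137
gripper_force: 35.0
```

Contact is beginning. Lower a touch more, then open gently.

Call:
servo_tool(
  deltas=[
    [1,0,0,1,0,0,0],
    [1,0,0,0,0,0,0],
    [1,0,0,0,0,0,0],
  ],
)

```text
t: 10.75
eef_pos: [0.5574, -0.3082, 0.0966]
ee_rot: [-3.141, 0.001, 2.692]
force: [-2.5, 3.3, 6.0]
width: 0.0137
gripper_force: 35.0
```

Contact came exactly at ledge height (TCP 0.0966). Releasing and rising.

Call:
servo_tool(
  deltas=[
    [0.2,0,0,0,0,0,0],
    [0.2,0,0,0,0,0,0],
    [0.2,0,0,0,0,0,0],
    [0.2,0,0,0,0,0,0],
    [0.2,0,0,-5,0,0,0],
    [0.2,0,0,-15,0,0,0],
    [0.2,0,0,-25,0,0,0],
    [0.2,0,0,-25,0,0,0],
    [0.2,0,0,-25,0,0,0],
    [0.2,0,0,-15,0,0,0],
    [0,0,0,0,0,0,0],
    [0,0,0,0,0,0,0],
  ],
)

```text
t: 11.75
eef_pos: [0.5578, -0.3082, 0.207]
ee_rot: [3.141, 0.002, 2.691]
force: [0.0, 0.2, -1.1]
width: 0.0417
gripper_force: 0.0
```

```bash
python3 - <<'E'
from h import *
c=np.array([.5573,-.3081]); yw=np.radians(-25.8)
ax=np.array([np.cos(yw),np.sin(yw)]); 
f=arm.grab_frame("wrist"); save(f,"w6")
g=cv2.cvtColor(f["color"],cv2.COLOR_RGB2GRAY).astype(int)
d=np.argwhere(g[:90,235:440]<60); col=g[:90,334]; print("sleeve rows@334",np.where(col<60)[0][[0,-1]])
for r in arm.recognise("handle_grip",f)[:1]: print(r["conf"],world(f,r["at"]).round(4))
for th in(0,.1,.2,.3):
    ct=np.r_[c-ax*.135*np.cos(th),.06+.135*np.sin(th)]; print(th,ct.round(4),proj(f,ct).round(1))
    togo(np.r_[ct[:2],.2],154.2)
for r in arm.recognise("lid",f)[:1]: print(r["conf"],world(f,r["at"]).round(4))
E
```

```text
sleeve rows@334 [ 4 40]
0.74 [ 0.435  -0.2493  0.0831]
0 [ 0.4358 -0.2493  0.06  ] [[325.6  27.6]]
tcp [ 0.5569 -0.3079  0.205 ] [ 1.7999e+02 -5.0000e-02  1.5419e+02] t 11.85
tool-frame mm [134.5  -0.    5.1] rotvec deg [ 0.01 -0.05 -0.01]
0.1 [ 0.4364 -0.2496  0.0735] [[325.6  25.3]]
tcp [ 0.5569 -0.3079  0.205 ] [ 1.7999e+02 -5.0000e-02  1.5419e+02] t 11.85
tool-frame mm [133.8  -0.    5.1] rotvec deg [ 0.01 -0.05 -0.01]
0.2 [ 0.4382 -0.2505  0.0868] [[325.6  24.9]]
tcp [ 0.5569 -0.3079  0.205 ] [ 1.7999e+02 -5.0000e-02  1.5419e+02] t 11.85
tool-frame mm [131.8  -0.    5.1] rotvec deg [ 0.01 -0.05 -0.01]
0.3 [ 0.4412 -0.252   0.0999] [[325.6  26.6]]
tcp [ 0.5569 -0.3079  0.205 ] [ 1.7999e+02 -5.0000e-02  1.5419e+02] t 11.85
tool-frame mm [128.5  -0.    5.1] rotvec deg [ 0.01 -0.05 -0.01]
0.83 [ 0.5529 -0.3038  0.0883]
```

View pics/w6.png

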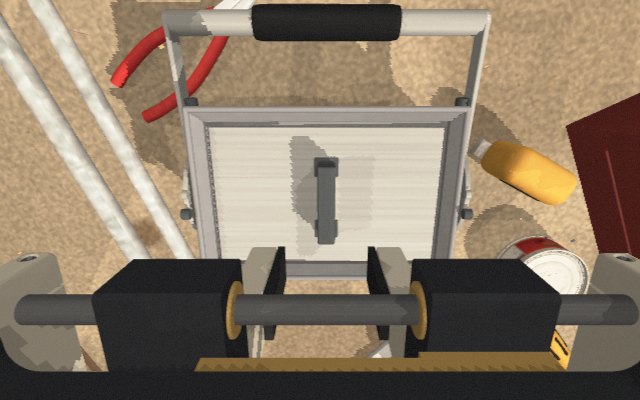

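The lid lies level inside the rim with an even margin on all sides: lid at columns 210–447, rim at 183–470. Next is the handle, with the bar axis at about z 0.071. I'll check the wrist joint before the 90° turn.

```bash
python3 - <<'E'
from h import *
print(np.round(arm.get_state()["q"],3)); togo([.4361,-.2495,.14],64.2)
E
```

```text
[-0.199  0.311 -0.109 -0.    -1.153 -1.822]
tcp [ 0.5568 -0.3079  0.2046] [-1.7999e+02 -9.0000e-02  1.5419e+02] t 11.9
tool-frame mm [133.9   0.   64.8] rotvec deg [-7.000e-02 -7.000e-02  8.999e+01]
```

Call:
servo_tool(
  deltas=[
    [0,0,0,0,0,0,-6.93],
    [0,0,0,0,0,0,-6.93],
    [0,0,0,0,0,0,-6.93],
    [0,0,0,0,0,0,-6.93],
    [0,0,0,0,0,0,-6.93],
    [0,0,0,0,0,0,-6.93],
    [0,0,0,0,0,0,-6.93],
    [0,0,0,0,0,0,-6.93],
    [0,0,0,0,0,0,-6.93],
    [0,0,0,0,0,0,-6.93],
    [0,0,0,0,0,0,-6.93],
    [0,0,0,0,0,0,-6.93],
    [0,0,0,0,0,0,-6.93],
    [0,0,20,0,0,0,0],
    [0,0,30,0,0,0,0],
    [0,0,30,0,0,0,0],
    [0,0,30,0,0,0,0],
    [0,0,24,20,0,0,0],
    [0,0,0,20,0,0,0],
    [0,0,0,0,0,0,0],
  ],
)

```text
t: 13.57
eef_pos: [0.4332, -0.2488, 0.1623]
ee_rot: [3.136, -0.0, -2.02]
force: [-0.4, -0.4, 0.3]
width: 0.0437
gripper_force: 0.0
```

```bash
python3 - <<'E'
from h import *
togo([.4361,-.2495,.055],-115.8)
for n in("wrist","top"):
    f=arm.grab_frame(n)
    for r in arm.recognise("handle_grip",f)[:1]: print(n,r["conf"],world(f,r["at"]).round(4))
togo([.4361,-.2495,.055],-115.8)
E
```

```text
tcp [ 0.4332 -0.2488  0.1623] [ 1.7968e+02 -3.0000e-02 -1.1573e+02] t 13.5667
tool-frame mm [ -0.7  -3.6 107.2] rotvec deg [ 0.32 -0.03  0.07]
wrist 0.68 [ 0.4266 -0.2843  0.0851]
tcp [ 0.4377 -0.2504  0.1662] [-1.7997e+02 -2.0000e-02 -1.1570e+02] t 13.7667
tool-frame mm [ -0.2   1.9 111.2] rotvec deg [-0.03 -0.02  0.1 ]
```

Call:
servo_tool(
  deltas=[
    [0,0,1,12,0,0,0],
    [0,0,0,18,0,0,0],
    [0,0,0,18,0,0,0],
    [0,0,0,18,0,0,0],
    [0,0,0,12,0,0,0],
    [0,0,0,10,0,0,0],
    [0,0,0,10,0,0,0],
    [0,0,0,6,0,0,0],
    [0,0,0,0,0,0,0],
    [0,0,0,0,0,0,0],
  ],
)

```text
t: 14.6
eef_pos: [0.4359, -0.2497, 0.0617]
ee_rot: [3.142, -0.0, -2.019]
force: [0.5, 0.0, -0.1]
width: 0.0437
gripper_force: 0.0
```

Call:
servo_tool(
  deltas=[
    [0,0,0,4,0,0,0],
    [1,0,0,3,0,0,0],
    [1,0,0,0,0,0,0],
    [1,0,0,0,0,0,0],
    [1,0,0,0,0,0,0],
    [1,0,0,0,0,0,0],
    [1,0,0,0,0,0,0],
  ],
  squeeze=25,
)

```text
t: 15.18
eef_pos: [0.4362, -0.2497, 0.0549]
ee_rot: [-3.14, 0.0, -2.019]
force: [2.3, -2.9, -1.3]
width: 0.024
gripper_force: 25.0
```

Gripped at width 0.024, so the sleeve is held. Now the first 0.4 rad of the arc, checking the force.

Call:
servo_tool(
  deltas=[
    [1,0,-1.4,-10.7,0,0,0],
    [1,0,-2.2,-10.5,0,0,0],
    [1,0,-3.1,-10.3,0,0,0],
    [1,0,-3.9,-10,0,0,0],
    [1,0,-4.7,-9.7,0,0,0],
    [1,0,0,0,0,0,0],
    [1,0,0,0,0,0,0],
  ],
)

```text
t: 15.77
eef_pos: [0.4496, -0.2562, 0.1058]
ee_rot: [-3.141, 0.0, -2.02]
force: [1.0, -0.8, 0.1]
width: 0.0242
gripper_force: 25.0
```

```bash
python3 - <<'E'
from h import *
s=arm.get_state(); print(np.round(s["eef_pos"],4),np.round(s["force"],1),np.round(s["moment"],2))
for n in("scene","top"):
    f=arm.grab_frame(n)
    for q in("carrier","handle_grip","lid"):
        for r in arm.recognise(q,f)[:1]: print(n,q,round(r["conf"],2),world(f,r["at"]).round(3))
E
```

```text
[ 0.4496 -0.2562  0.1058] [ 1.  -0.8  0.1] [-0.4  -0.38 -0.01]
scene carrier 0.57 [ 0.542 -0.211  0.093]
scene handle_grip 0.67 [ 0.484 -0.193  0.126]
scene lid 0.75 [ 0.562 -0.273  0.089]
top carrier 0.9 [ 0.631 -0.285  0.1  ]
top handle_grip 0.56 [ 0.4   -0.36   0.132]
top lid 0.8 [ 0.615 -0.277  0.091]
```

The forces are tiny and the bar follows (seen at z of about 0.126, expected 0.124). Continuing.

Call:
servo_tool(
  deltas=[
    [1,0,-5.5,-9.3,0,0,0],
    [1,0,-6.2,-8.8,0,0,0],
    [1,0,-6.9,-8.3,0,0,0],
    [1,0,-7.5,-7.7,0,0,0],
    [1,0,-8.1,-7.1,0,0,0],
    [1,0,-8.6,-6.4,0,0,0],
    [1,0,-9.1,-5.7,0,0,0],
    [1,0,0,0,0,0,0],
    [1,0,0,0,0,0,0],
  ],
)

```text
t: 16.92
eef_pos: [0.4948, -0.2787, 0.1608]
ee_rot: [3.139, -0.001, -2.019]
force: [-9.1, 6.1, 14.3]
width: 0.0239
gripper_force: 25.0
```

There is about 18 N radially outward, so my arc is a few mm low. I'll raise it.

Call:
servo_tool(
  deltas=[
    [1,0,1,-3,0,0,0],
    [1,0,0,0,0,0,0],
    [1,0,0,0,0,0,0],
  ],
)

```text
t: 17.17
eef_pos: [0.4951, -0.2783, 0.1617]
ee_rot: [3.141, -0.0, -2.02]
force: [0.7, -1.3, -7.1]
width: 0.024
gripper_force: 25.0
```

Call:
servo_tool(
  deltas=[
    [1,0,-9.6,-5,0,0,0],
    [1,0,-10,-4.2,0,0,0],
    [1,0,-10.2,-3.2,0,0,0],
    [1,0,-10.5,-2.4,0,0,0],
    [1,0,0,0,0,0,0],
    [1,0,0,0,0,0,0],
  ],
)

```text
t: 17.67
eef_pos: [0.5309, -0.2961, 0.1781]
ee_rot: [3.14, -0.001, -2.019]
force: [-6.7, 2.1, 7.0]
width: 0.0241
gripper_force: 25.0
```

Call:
servo_tool(
  deltas=[
    [1,0,-8,-2.2,0,0,0],
    [1,0,-8,-1.2,0,0,0],
    [1,0,-7,-0.6,0,0,0],
    [1,0,0,0,0,0,0],
    [1,0,0,0,0,0,0],
  ],
)

```text
t: 18.08
eef_pos: [0.5533, -0.3068, 0.1818]
ee_rot: [-3.139, -0.001, -2.019]
force: [1.3, -4.8, 2.1]
width: 0.0242
gripper_force: 25.0
```

Past the ridge, since the spring now pulls forward. Press to the stop.

Call:
servo_tool(
  deltas=[
    [1,0,-3,0,0,0,0],
    [1,0,-2,0,0,0,0],
    [1,0,-1,0,0,0,0],
    [1,0,0,0,0,0,0],
    [1,0,0,0,0,0,0],
  ],
)

```text
t: 18.5
eef_pos: [0.5562, -0.3082, 0.1814]
ee_rot: [3.139, -0.001, -2.02]
force: [-7.8, -0.1, 8.8]
width: 0.0242
gripper_force: 25.0
```

At the stop (-1 mm, with resistance). Release and rise.

Call:
servo_tool(
  deltas=[
    [0,0,0,0,0,0,0],
    [0,0,0,0,0,0,0],
    [0,0,0,0,0,0,0],
    [0,0,0,0,0,0,0],
    [0,0,0,-5,0,0,0],
    [0,0,0,-15,0,0,0],
    [0,0,0,-25,0,0,0],
    [0,0,0,-25,0,0,0],
    [0,0,0,-25,0,0,0],
    [0,0,0,-20,0,0,0],
    [0,0,0,-10,0,0,0],
    [0,35,0,0,0,0,0],
    [0,35,0,0,0,0,0],
    [0,35,0,0,0,0,0],
    [0,35,0,0,0,0,0],
    [0,35,0,0,0,0,0],
    [0,0,0,0,0,0,0],
    [0,0,0,0,0,0,0],
  ],
)

```text
t: 20.0
eef_pos: [0.4806, -0.4674, 0.3047]
ee_rot: [3.14, 0.0, -2.023]
force: [0.8, -0.3, -0.4]
width: 0.0439
gripper_force: 0.0
```

```bash
python3 - <<'E'
from h import *
s=arm.get_state(); print(s["t"],np.round(s["eef_pos"],4),np.round(s["force"],1))
c=np.array([.5573,-.3081]); yw=np.radians(-25.8); ax=np.array([np.cos(yw),np.sin(yw)]); n=np.array([-ax[1],ax[0]])
for k in("top","scene","wrist"):
    f=arm.grab_frame(k); save(f,k+"_end")
    for q in("carrier","handle_grip","lid","lid_grip","tape_measure","nail_tin","pliers","hammer","tape_black"):
        for r in arm.recognise(q,f)[:1]:
            w=world(f,r["at"]); d=w[:2]-c; print(k,q,round(r["conf"],2),w.round(3),"car-frame",np.round([d@ax,d@n],3) if q in("carrier","handle_grip","lid","lid_grip") else "")
    if k!="wrist":
        g=cv2.cvtColor(f["color"],cv2.COLOR_RGB2GRAY)
        for th in(1.4,1.45,1.57): print("pred grip",th,proj(f,np.r_[c-ax*.135*np.cos(th),.06+.135*np.sin(th)]).round(1))
        p=proj(f,np.array([np.r_[c+n*y,.195] for y in(-.045,0,.045)])); print(p.round(0).tolist())
        for u,v in p:
            u,v=int(u),int(v); w=np.where(g[max(v-18,0):v+19,u]<60)[0]; print("dark rows",(w.min()+v-18,w.max()+v-18) if w.size else None)
E
```

```text
20.0 [ 0.4806 -0.4674  0.3047] [ 0.8 -0.3 -0.4]
top carrier 0.62 [ 0.593 -0.224  0.102] car-frame [-0.005  0.092]
top handle_grip 0.72 [ 0.592 -0.23   0.204] car-frame [-0.003  0.085]
top lid 0.93 [ 0.577 -0.25   0.091] car-frame [-0.007  0.061]
top lid_grip 0.55 [ 0.577 -0.248  0.089] car-frame [-0.008  0.063]
top tape_measure 0.95 [ 0.621 -0.128  0.065] car-frame 
top nail_tin 0.67 [ 0.595 -0.226  0.105] car-frame 
top pliers 0.34 [ 0.597 -0.223  0.105] car-frame 
top hammer 0.58 [ 0.312 -0.063  0.026] car-frame 
top tape_black 0.95 [0.366 0.095 0.019] car-frame 
pred grip 1.4 [[413.  191.5]]
pred grip 1.45 [[414.5 188.2]]
pred grip 1.57 [[417.9 180.4]]
[[440.0, 190.0], [418.0, 180.0], [396.0, 171.0]]
dark rows None
dark rows None
dark rows (np.int64(152), np.int64(186))
scene carrier 0.94 [ 0.538 -0.27   0.092] car-frame [-0.034  0.026]
scene handle_grip 0.66 [ 0.563 -0.285  0.198] car-frame [-0.005  0.023]
scene lid 0.77 [ 0.554 -0.295  0.085] car-frame [-0.009  0.01 ]
scene lid_grip 0.74 [ 0.555 -0.3    0.088] car-frame [-0.006  0.006]
scene tape_measure 0.8 [ 0.617 -0.119  0.052] car-frame 
scene pliers 0.83 [ 0.374 -0.364  0.009] car-frame 
scene hammer 0.76 [ 0.321 -0.101  0.018] car-frame 
scene tape_black 0.95 [0.361 0.1   0.018] car-frame 
pred grip 1.4 [[369.9 129.6]]
pred grip 1.45 [[368.1 127.9]]
pred grip 1.57 [[363.7 124.1]]
[[378.0, 117.0], [364.0, 124.0], [349.0, 131.0]]
dark rows (np.int64(115), np.int64(122))
dark rows (np.int64(122), np.int64(130))
dark rows (np.int64(129), np.int64(131))
wrist carrier 0.67 [ 0.51  -0.402  0.099] car-frame [-0.002 -0.105]
wrist handle_grip 0.86 [ 0.506 -0.404  0.202] car-frame [-0.004 -0.109]
wrist lid 0.8 [ 0.547 -0.342  0.089] car-frame [ 0.006 -0.035]
wrist lid_grip 0.97 [ 0.55  -0.342  0.091] car-frame [ 0.008 -0.034]
wrist pliers 0.77 [ 0.38 -0.38  0.01] car-frame 
wrist hammer 0.63 [ 0.34  -0.277  0.025] car-frame
```

The bar is upright (3–5 mm from vertical, where the ridge would be at 16 mm). The lid is level at ledge height, and the bystanders I could re-detect have not moved. Handing in.

```bash
python3 -c "
from station import arm; print(arm.job_done())"
```

```text
the job is handed in; nothing more can be done
None
```

The lid is seated level on the carrier's ledge and the handle is upright past its detent, at its stop. The job was handed in at about 20 s, and no verdict came back. The nail tin was not re-detected at the end, but the arm kept well above it.

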